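Load a slotted disc on the cork tester

TASK

Put the yellow slotted disc on the cork tester: slide it sideways onto the stem under the red head, slot first from the open front or back, on top of the two grey discs. Then turn it under a light downward load until you feel it drop over the keys of the grey disc below, with its slot crosswise to that disc's slot, and leave it there lying flush and released. The tester is delicate, so never push the disc against it with more than about 25 N in any direction, and leave everything else on the bench where it is.

Things in the scene. Friction and masses are not known exactly. Their poses are not given: they have to be found in the camera images.
- disc: the yellow slotted disc to load: 0.35 kg, 64 mm across, 16 mm thick, with two upright flats 56 mm apart (grip these) facing its +y and -y. Origin: centre of its underside, z up. Its slot opens along +x. On its top two keys, 4 mm high, stand 13 to 26 mm from the centre along +y and -y. The grey discs on the tester are made alike.
- disc_mouth (a point): middle of the yellow disc's slot mouth, at the rim on its +x side, 8 mm above its underside; axes as the disc's. The slot is 14 mm wide (mouth flared over the last 5 mm) and its closed end lies 6 mm behind the disc's centre (x = -6 mm), so on the stem it is stopped when its centre is 1 mm past the stem's axis.
- disc_groove (a point): middle of the groove in the yellow disc's underside, opposite the slot (x = -21 mm), at underside height; axes as the disc's. The groove is 14 mm wide, 4.5 mm deep, and continues the slot's line from x = -10.5 mm to the rim at -x. Between x = -10.5 and -6 mm a lug stands full height.
- tester: green cork tester, fixed to the bench; base 130 mm (x) by 150 mm (y). Origin: centre of the base's underside, z up. Its load stem stands upright on its z axis, carrying two grey discs, and is open to the front (-x) and back (+x); two green side plates (50 mm along x, inner faces at y = +-61 mm, tops at z = 142 mm) bar the y sides.
- stem_head (a point): centre of the underside of the stem's red head, on the stem's axis, 146 mm above the tester's origin; axes as the tester's. The head is 22 mm wide and 7 mm high, the stem below it 10 mm thick: a disc cannot go over the head, only sideways beneath it, between the head and the keys of the upper grey disc (24 mm of room).
- stem_axis (a point): point on the stem's axis level with the upper grey disc's top face, 118 mm above the tester's origin; axes as the tester's. Stem and discs are sprung and give straight down: not at all below 6 N, then 1.5 N per mm, to a stop at 10 mm (21 N). The upper grey disc's slot points along +x, but off by an unmeasured, locked angle of up to 0.7 rad either way.
- key_top (a point): point on the stem's axis level with the tops of the upper grey disc's two keys (122 mm up); axes as the tester's, not the keys'. The keys are 4 mm high, 11 mm wide (10 at the top), stand 13 to 26 mm from the axis, square to the grey slot. The yellow disc rides on them until its slot is in line with them (within 0.06 rad, either way round); then it can drop 4 mm and lie flush.
- small_disc: bystander: smaller red slotted disc, 48 mm across, 10 mm thick, lying on the bench; origin at the centre of its underside
- gauge_ring: bystander: brass ring, 56 mm across, 16 mm high; origin at the centre of its underside
- screwdriver: bystander: screwdriver with orange handle lying on the bench
- cork1: bystander: cork stopper standing on end, 24 mm thick, 45 mm high; origin at the centre of its underside
- cork2: bystander: cork stopper standing on end, 24 mm thick, 45 mm high; origin at the centre of its underside
- cork3: bystander: cork stopper standing on end, 24 mm thick, 45 mm high; origin at the centre of its underside
Not all that is in view belongs to the job. What is shaped like the disc but turquoise is not meant. Of the things shaped like the tester, the green one is meant.

How it is judged:
By the outcome, as a careful person would: the job done as asked, in the order asked, and still so for the second after the job is handed in, with the robot touching nothing.
It also fails if it takes over 61 s, if anything falls off the work surface, if the arm or the gripper's body presses on something with over 40 N, if the wrist force passes 120 N, or if a joint passes its speed limit or range.

ROBOT

A 7-joint arm with a two-finger parallel gripper is mounted at the origin on the work surface. World frame = base frame: x ahead of the robot, y to its left, z up, the work surface at z = 0. Lengths are in mm, angles in rad, forces in N, time in s.
With the tool pointing down it reaches from about 350 to 900 mm from the base axis. Payload 7.2 kg.
Tool frame: the origin (TCP) lies midway between the tips of the shut fingers; the grasp point (between the pads) lies 19 mm behind it; z points along the fingers, y is the line along which they close (so a half turn about z gives the same grasp; the last joint's range is limited). The gripper opens to 88 mm and grips with 3 to 60 N. Pads are 20 mm wide; open, the fingers measure 115 mm over their backs; the gripper's body (75 mm by 178 mm) begins 61 mm behind the grasp point.
Start: joints at [-1.349, 0.411, -0.013, 1.596, 0.006, 1.134, -0.082], TCP at [178.61, 598.939, 222.653] pointing down, gripper open.
Joint ranges: [-2.95, 2.95], [-0.29, 1.99], [-1.47, 1.44], [0.14, 2.54], [-1.03, 4.17], [0.13, 1.85], [-2.86, 2.86]. Speed limits (rad/s): [2.39, 2.39, 3.01, 3.01, 3.14, 3.14, 3.14].

INTERFACE

Orientations are given as a unit quaternion [x, y, z, w].
In Python, from plant import env, viewer gives the robot as it stands.
- The arm moves only by the shell command python3 -m jog 'ROWS' [OPENING] [FORCE]. ROWS is JSON, a list of rows, each a list of 4 numbers: the shift along the world's x, y, z in units of 50 mm (1.0 is 50 mm), then the turn about the world's z in units of 5 degrees (1.0 is 5 degrees). In form: [[tx, ty, tz, spin], ...]. A call has 1 to 10 rows; each row is the pose to reach, as a shift and turn from the pose commanded when the call began; what a row does not reach only later rows make up. A row lasts 1/8 s, in which the tool goes at most 62.5 mm and 10.7 degrees, less where a joint would pass 70% of its speed; a pose out of reach is approached as far as the arm can. A call with a gripper value outside its range is refused whole. OPENING is the opening in per cent of the stroke, from 0 (shut) to 100 (fully open), set as the call begins (- or left out, the last holds). The fingers move at their own pace and stop on an object; FORCE is the grip in N (left out, the last holds). Time passes only in rows, so rows that repeat a pose let the fingers close. It gives the time, the measured TCP pose, the force, the opening and the grip force at its end, in the units of the state.
- env.get_obs(): the state, without advancing time (a new reading comes with each control period).
- viewer.capture(name): name is "scene" or "top"; returns the picture (400x640x3 uint8, blue, green, red); there is no depth.
- viewer.camera_params(name): a dict with "vertical_fov" (degrees; the focal length in pixels is half the picture's height over the tangent of half this angle, whatever the lens; pixels are square), "cx", "cy" (the principal point, pixels), "rvec" (rotation vector, rad) and "tvec" (3), from world to camera coordinates, as OpenCV has them. Camera axes: x right, y down, z forward; pixel columns grow to the right and rows downward; lengths in mm; the calibration is good to about 2 mm. A picture is of the moment at which its call begins. camera_params takes no time and is no camera call.
- env.finish_job(): hands the job in; it is judged then, once.
The state is a dict: "clock": time; "joint_pos": joint angles; "dq": joint speeds; "effort": joint torques, N m; "tool_pos": TCP position; "ee_rot": TCP orientation; "force": force on the tool from outside, world axes, zero at the start; "wrist_torque": the same for the moment, N m; "width": opening from 0.0 (shut) to 1.0 (fully open); "grasp_force": force on a finger pad.
Only numpy, scipy, OpenCV 4.12 (cv2) and the standard library are available. Lean on these libraries where they do the work, as an engineer would, in place of code of your own. Each camera call takes 0.05 s, during which the arm holds its last target. There are 200 camera calls.

## Working session

There is one attempt and no reset: what is moved stays moved. The work goes in short steps, Python scripts to look and compute and a shell command to move; the robot and the scene stay as the last step left them, time stands still between calls to the robot, and variables do not carry over. Pictures are saved under pics/ and viewed, at most 10 in all, crops included, and the job is handed in when it is done.

```bash
ls; mkdir -p pics
cat > h.py <<'E'
import numpy as np, cv2
from plant import env, viewer
def cam(n):
    p=viewer.camera_params(n); f=200/np.tan(np.radians(p["vertical_fov"])/2)
    K=np.array([[f,0,p["cx"]],[0,f,p["cy"]],[0,0,1]]); R=cv2.Rodrigues(np.array(p["rvec"],float))[0]
    return K,R,np.array(p["tvec"],float).ravel(),p
def ray(n,uv,z):
    K,R,t,_=cam(n); c=-R.T@t; d=(np.c_[np.atleast_2d(uv),np.ones(len(np.atleast_2d(uv)))]@np.linalg.inv(K).T)@R
    return c+d*((z-c[2])/d[:,2])[:,None]
def proj(n,P):
    K,R,t,_=cam(n); q=(np.atleast_2d(P)@R.T+t)@K.T; return q[:,:2]/q[:,2:]
E
python3 - <<'E'
from h import *
a=viewer.capture("scene");b=viewer.capture("top")
cv2.imwrite("pics/s0.png",a);cv2.imwrite("pics/t0.png",b)
for n in("scene","top"):
    p=cam(n);print(p[3], -p[1].T@p[2])
print(env.get_obs())
E
```

```text
pics
{'vertical_fov': 56.39804757643025, 'cx': 312.2126344099479, 'cy': 195.82747242732097, 'rvec': array([ 1.69177615,  1.87863955, -0.75631754]), 'tvec': array([ -43.91259233, -342.43361251, 1377.42380883])} [1188.73264799  171.06790764  757.71756378]
{'vertical_fov': 49.30930321580874, 'cx': 321.1928173162498, 'cy': 199.65048638682077, 'rvec': array([ 2.12429109, -2.14261757,  0.13292033]), 'tvec': array([ 118.81104027,  540.95409233, 1112.70346373])} [ 371.52011422   87.59162831 1182.85962941]
{'clock': 0.1, 'joint_pos': array([-1.34918228,  0.41176905, -0.01270565,  1.5969142 ,  0.00564468,
        1.13426421, -0.08221185]), 'dq': array([-8.59179562e-04, -1.07649619e-03,  4.20855547e-05, -1.61021606e-03,
        1.79211902e-04, -1.47951267e-03,  1.57063127e-03]), 'effort': array([ 2.96286111e-03, -5.89103365e+01,  6.43820129e-01, -2.91711634e+01,
       -5.38182131e-02,  1.45668423e-02,  5.06900130e-05]), 'tool_pos': array([178.54150343, 598.52127422, 221.94378598]), 'ee_rot': array([ 1.44387928e-01,  9.89520940e-01, -6.59127823e-04, -2.77906378e-05]), 'force': array([-0.07339115, -0.07439615, -0.31904211]), 'wrist_torque': array([-0.01279592,  0.00417363, -0.02128869]), 'grasp_force': 0.0, 'width': 1.0025121109928363}
```

View pics/s0.png

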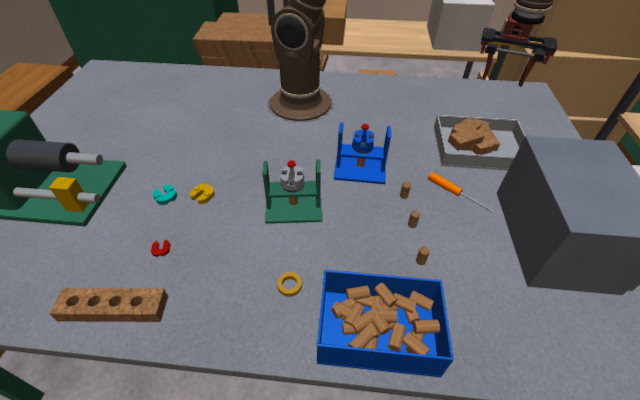

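View pics/t0.png

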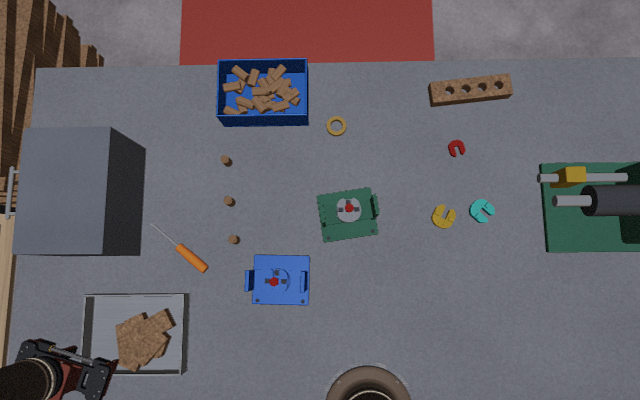

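The candidates are:
- Disc: yellow slotted disc, scene (203,193) / top (444,216). It could be confused with the turquoise disc (164,194)/(482,211), the yellow machine block (66,194)/(575,174), the brass ring (289,284)/(337,126) and the red small disc (160,248)/(457,148). I choose the yellow slotted one.
- Tester: green, scene (292,190) / top (349,210). The blue one at (362,150)/(280,280) is the decoy.

Next is a close crop of both.

Run:
```python
from h import *
b=cv2.imread("pics/t0.png");a=cv2.imread("pics/s0.png")
c1=cv2.resize(b[190:240,420:500],(400,250),interpolation=cv2.INTER_CUBIC)   #5x
c2=cv2.resize(b[180:250,310:390],(400,350),interpolation=cv2.INTER_CUBIC)   #5x
c3=cv2.resize(a[150:230,255:335],(400,400),interpolation=cv2.INTER_CUBIC)
c4=cv2.resize(a[170:220,150:230],(400,250),interpolation=cv2.INTER_CUBIC)
o=np.zeros((600,800,3),np.uint8);o[:250,:400]=c1;o[250:600,:400]=c2;o[:250,400:]=c4;o[250:600,400:]=c3[:350]
cv2.imwrite("pics/c0.png",o)
hsv=cv2.cvtColor(b,cv2.COLOR_BGR2HSV)
def m(lo,hi,box):
    k=cv2.inRange(hsv,lo,hi);z=np.zeros_like(k);x0,y0,x1,y1=box;z[y0:y1,x0:x1]=k[y0:y1,x0:x1];return z
y=m((18,120,60),(35,255,255),(425,195,465,235))
c=max(cv2.findContours(y,0,1)[0],key=cv2.contourArea)
W=ray("top",c.reshape(-1,2).astype(float),16)[:,:2]
print("disc circle",cv2.minEnclosingCircle(W.astype(np.float32)),"centroid",ray("top",np.argwhere(y)[:,::-1].astype(float),16).mean(0))
r=m((0,150,60),(6,255,255),(335,195,365,225))
print("head",ray("top",np.argwhere(r)[:,::-1].mean(0),153), np.argwhere(r)[:,::-1].mean(0))
g=m((50,80,20),(90,255,255),(305,175,395,255))
c=np.vstack(cv2.findContours(g,0,1)[0]).reshape(-1,2).astype(float);print(np.round(ray("top",cv2.boxPoints(cv2.minAreaRect(c.astype(np.float32))).astype(float),12),1))
```

```text
disc circle ((499.46783447265625, -210.9186553955078), 32.304290771484375) centroid [ 495.55684162 -209.91985293   16.        ]
head [[505.66926968  46.36549901 153.        ]] [348.63265306 207.53061224]
[[559.  128.   12. ]
 [582.  -30.5  12. ]
 [455.1 -46.5  12. ]
 [432.4 109.5  12. ]]
```

View pics/c0.png

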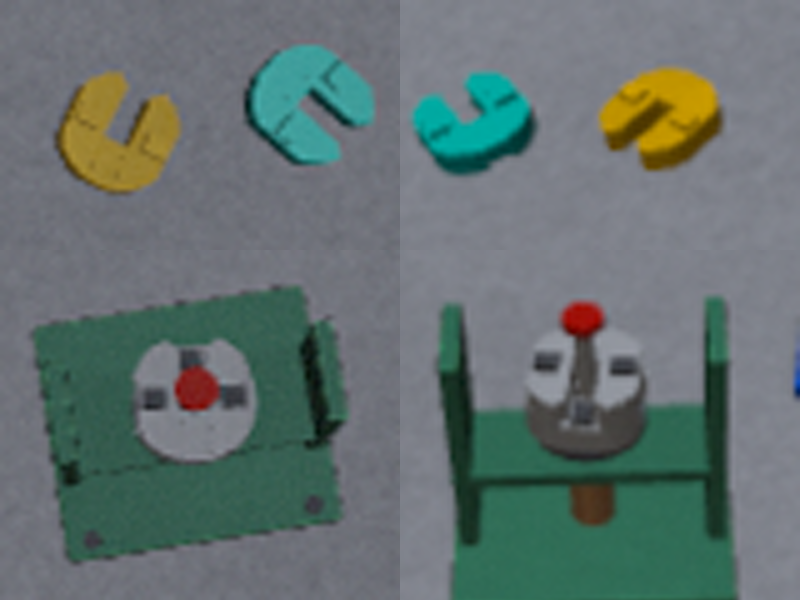

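The crop confirms the choice: yellow disc with its slot opening roughly +x and rotated toward -y, and turquoise right beside it. The green tester's grey slot points roughly +x, with keys at top px about (341,210) and (357,209). Next I measure the angles.

Run:
```python
from h import *
b=cv2.imread("pics/t0.png");S=5
B=cv2.resize(b,None,fx=S,fy=S,interpolation=cv2.INTER_CUBIC);hsv=cv2.cvtColor(B,cv2.COLOR_BGR2HSV)
def m(lo,hi,box):
    k=cv2.inRange(hsv,lo,hi);z=np.zeros_like(k);x0,y0,x1,y1=[v*S for v in box];z[y0:y1,x0:x1]=k[y0:y1,x0:x1];return z
def W(pts,z): return ray("top",(np.array(pts,float).reshape(-1,2)+.5)/S-.5,z)[:,:2]
y=m((18,120,60),(35,255,255),(425,195,465,235))
c=max(cv2.findContours(y,0,1)[0],key=cv2.contourArea)
h=cv2.fillPoly(np.zeros_like(y),[cv2.convexHull(c)],255)&~y
n,l,st,ce=cv2.connectedComponentsWithStats(h);i=1+st[1:,4].argmax()
w=W(np.argwhere(l==i)[:,::-1],16);mu=w.mean(0);e,v=np.linalg.eigh(np.cov((w-mu).T));d=v[:,1]*np.sign(v[0,1])
cc=cv2.minEnclosingCircle(W(c,16).astype(np.float32));print("slot",mu,"yaw",np.arctan2(d[1],d[0]),e**.5*3.46,"circ",cc)
q=mu-cc[0];print("yaw circ->slot",np.arctan2(q[1],q[0]),np.hypot(*q))
# base edges
g=m((50,80,20),(90,255,255),(305,175,395,255))
for x0,x1,s in((318,365,0),(330,372,1)):
    P=[]
    for u in range(x0*S,x1*S,5):
        r=np.flatnonzero(g[:,u]); P.append((u,r.min() if s==0 else r.max()))
    p=W(P,12);vx,vy,_,_=cv2.fitLine(p.astype(np.float32),cv2.DIST_HUBER,0,.01,.01).ravel();print("base yaw",np.arctan(-vx/vy))
# keys: dark low-sat
box=(335,190,364,226);x0,y0,x1,y1=[v*S for v in box]
k=m((0,0,0),(180,70,110),box)
n,l,st,ce=cv2.connectedComponentsWithStats(k)
for i in range(1,n):
    if st[i,4]>100: print("dark",ce[i]/S,st[i,4],W(ce[i],122))
gm=m((0,0,130),(180,45,255),box);c=max(cv2.findContours(gm,0,1)[0],key=cv2.contourArea)
print("grey circ",cv2.minEnclosingCircle(W(c,118).astype(np.float32)))
r=m((0,150,60),(6,255,255),(335,195,365,225));ct=max(cv2.findContours(r,0,1)[0],key=cv2.contourArea)
print("head",cv2.minEnclosingCircle(W(ct,153).astype(np.float32)))
```

```text
slot [ 509.23061567 -217.04981362] yaw -0.5115317594852886 [14.44735008 35.89510889] circ ((497.62872314453125, -211.49697875976562), 33.036136627197266)
yaw circ->slot -0.44639337085092856 12.862265943627467
base yaw 0.14583571
base yaw 0.14633939
dark [347.56621622 190.40675676] 148 [[553.32659847  48.03702714]]
dark [339.05657895 191.70526316] 152 [[550.30740936  69.05424866]]
dark [342.99941793 213.87299185] 1718 [[495.18928011  60.10888465]]
dark [347.80591716 201.1112426 ] 507 [[526.63540895  47.86415607]]
dark [356.66349206 209.31174603] 630 [[506.11018851  26.51048656]]
grey circ ((506.6171875, 45.986846923828125), 31.321334838867188)
head ((506.0888977050781, 46.271751403808594), 10.553595542907715)
```

```bash
python3 -m jog '[[1,-2,0.5,0],[2,-4,0.5,-1],[3,-6,0.5,-2],[4,-8,0.5,-2],[5,-10,0.5,-2],[6,-12,0.5,-2],[6.4,-14,0.5,-2],[6.4,-16.2,0.5,-2],[6.4,-16.2,0,-2],[6.4,-16.2,0,-2]]' 100 20
```

```text
clock: 1.35
tool_pos: [425.0, 26.5, 238.2]
ee_rot: [0.23, 0.973, 0.0, 0.0]
force: [2.7, 0.4, 0.1]
width: 0.999
grasp_force: 0.0
```

```bash
python3 -m jog '[[0.5,-1.2,0,0],[1,-2.4,0,-0.2],[1.46,-3.6,-0.5,-0.2],[1.46,-4.75,-1,-0.2],[1.46,-4.75,-2,-0.2],[1.46,-4.75,-2.6,-0.2],[1.46,-4.75,-2.6,-0.2],[1.46,-4.75,-2.6,-0.2],[1.46,-4.75,-2.6,-0.2]]'
```

```text
clock: 2.48
tool_pos: [498.8, -209.1, 109.7]
ee_rot: [0.238, 0.971, 0.0, 0.001]
force: [1.1, -0.2, 0.1]
width: 1.003
grasp_force: 0.0
```

```bash
python3 -m jog '[[-0.02,-0.04,-0.7,0],[-0.02,-0.04,-1.3,0],[-0.02,-0.04,-1.8,0],[-0.02,-0.04,-2.0,0],[-0.02,-0.04,-2.09,0],[-0.02,-0.04,-2.09,0],[-0.02,-0.04,-2.09,0]]' 82 && python3 -m jog '[[0,0,0,0],[0,0,0,0],[0,0,0,0],[0,0,0,0],[0,0,0,0],[0,0,0,0]]' 40 35
```

```text
clock: 3.35
tool_pos: [497.4, -211.2, 4.5]
ee_rot: [0.239, 0.971, 0.0, 0.001]
force: [0.4, -0.7, -0.3]
width: 0.824
grasp_force: 0.0
clock: 4.1
tool_pos: [496.9, -211.2, 3.9]
ee_rot: [0.239, 0.971, 0.0, 0.0]
force: [-1.0, -0.5, 4.9]
width: 0.635
grasp_force: 35.0
```

```bash
python3 -m jog '[[0,0,0.5,0],[0,0,1.5,0],[-0.5,0,2.5,0],[-1,0.6,3.4,1],[-1.6,1.6,3.4,3],[-1.6,2.6,3.4,5],[-1.6,3.6,3.4,7],[-1.6,4.4,3.4,7.2],[-1.6,4.89,3.4,7.2],[-1.6,4.89,3.4,7.2]]' && python3 -m jog '[[0,0,0,0],[0,0,0,0],[0,0,0,0]]'
python3 - <<'E'
from h import *
a=viewer.capture("scene");b=viewer.capture("top");cv2.imwrite("pics/s1.png",a);cv2.imwrite("pics/t1.png",b)
o=env.get_obs();print(o["joint_pos"].round(2),o["tool_pos"])
p=proj("scene",o["tool_pos"])[0].astype(int);print(p,proj("top",o["tool_pos"]))
x,y=p;cv2.imwrite("pics/c1.png",cv2.resize(a[y-70:y+50,x-80:x+80],(800,600),interpolation=cv2.INTER_CUBIC))
E
```

```text
clock: 5.35
tool_pos: [416.2, 35.1, 173.2]
ee_rot: [-0.075, 0.997, 0.0, -0.0]
force: [0.6, -0.7, -2.8]
width: 0.634
grasp_force: 35.0
clock: 5.72
tool_pos: [416.8, 32.7, 173.6]
ee_rot: [-0.073, 0.997, -0.0, -0.0]
force: [0.2, 0.5, -3.6]
width: 0.632
grasp_force: 35.0
[-0.61  0.11  0.45  2.15 -0.06  0.9   1.59] [416.7947141   32.97820257 173.63687825]
[290 133] [[355.41457679 244.58902086]]
```

View pics/c1.png

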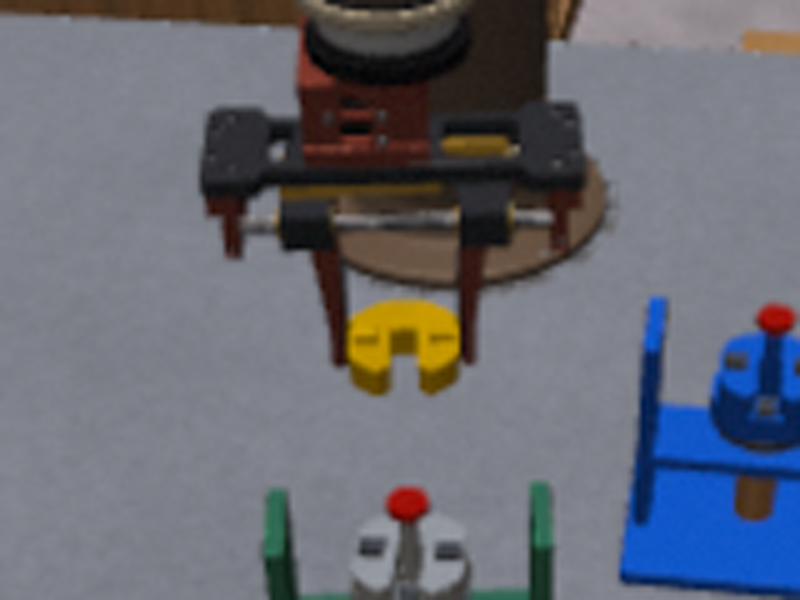

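```bash
python3 -m jog '[[0,0,-0.5,0],[0,0,-0.89,0],[0,0,-0.89,0],[0.3,0.044,-0.89,0],[0.6,0.088,-0.89,0],[0.9,0.132,-0.89,0],[0.9,0.132,-0.89,0],[0.9,0.132,-0.89,0]]' && python3 -m jog '[[0.1,0.015,0,0],[0.2,0.03,0,0],[0.3,0.044,0,0],[0.3,0.044,0,0],[0.3,0.044,0,0]]'
```

```text
clock: 6.82
tool_pos: [461.4, 39.8, 128.9]
ee_rot: [-0.073, 0.997, -0.0, -0.0]
force: [-0.2, -0.2, -3.6]
width: 0.63
grasp_force: 35.0
clock: 7.45
tool_pos: [476.6, 42.2, 129.1]
ee_rot: [-0.073, 0.997, -0.0, -0.0]
force: [0.5, -0.8, -2.9]
width: 0.633
grasp_force: 35.0
```

```bash
python3 -m jog '[[0.1,0.015,0,0],[0.2,0.03,0,0],[0.3,0.044,0,0],[0.4,0.058,0,0],[0.5,0.073,0,0],[0.5,0.073,0,0],[0.5,0.073,0,0]]' && python3 -m jog '[[0.02,0.003,0,0],[0.04,0.006,0,0],[0.06,0.009,0,0],[0.06,0.009,0,0]]'
```

```text
clock: 8.32
tool_pos: [501.7, 45.8, 129.1]
ee_rot: [-0.073, 0.997, -0.0, -0.0]
force: [0.5, 0.8, -2.5]
width: 0.633
grasp_force: 35.0
clock: 8.82
tool_pos: [504.9, 46.4, 129.2]
ee_rot: [-0.073, 0.997, 0.0, 0.0]
force: [0.3, -0.8, -3.2]
width: 0.634
grasp_force: 35.0
```

Inch forward until contact.

```bash
for i in 1; do python3 -m jog '[[0.02,0.003,0,0],[0.02,0.003,0,0]]' | grep -E "pos|force:"; python3 -m jog '[[0.02,0.003,0,0],[0.02,0.003,0,0]]'| grep -E "pos|force:"; python3 -m jog '[[0.015,0.002,0,0],[0.015,0.002,0,0]]'| grep -E "pos|force:"; done
```

```text
tool_pos: [505.4, 46.4, 129.0]
force: [-1.6, -0.2, -2.0]
grasp_force: 35.0
tool_pos: [505.5, 46.4, 128.9]
force: [-5.9, -0.4, -0.5]
grasp_force: 35.0
tool_pos: [505.6, 46.5, 128.8]
force: [-7.7, -1.9, 1.8]
grasp_force: 35.0
```

```bash
python3 -m jog '[[-0.064,-0.01,0,0],[-0.064,-0.01,0,0],[-0.064,-0.01,-0.04,0],[-0.064,-0.01,-0.04,0],[-0.064,-0.01,-0.04,0]]'; python3 -m jog '[[0,0,-0.03,0],[0,0,-0.06,0],[0,0,-0.06,0],[0,0,-0.06,0]]'
```

```text
clock: 10.2
tool_pos: [504.5, 46.2, 127.1]
ee_rot: [-0.073, 0.997, -0.0, 0.0]
force: [1.9, -0.7, -3.4]
width: 0.638
grasp_force: 35.0
clock: 10.7
tool_pos: [504.6, 46.2, 124.5]
ee_rot: [-0.073, 0.997, 0.0, 0.0]
force: [-2.3, -0.1, 5.1]
width: 0.635
grasp_force: 35.0
```

```bash
python3 -m jog '[[0,0,-0.04,0],[0,0,-0.04,-1],[0,0,-0.04,-2],[0,0,-0.04,-3],[0.004,0.004,-0.04,-4],[0.006,0.006,-0.04,-5],[0.006,0.006,-0.04,-5]]'; python3 -m jog '[[0,0,0,-1],[0.003,0.003,0,-2],[0.006,0.006,0,-3],[0.008,0.008,0,-4],[0.01,0.01,0,-5],[0.01,0.01,0,-6],[0.01,0.01,0,-6]]'
```

```text
clock: 11.58
tool_pos: [505.4, 46.5, 122.8]
ee_rot: [0.145, 0.989, 0.0, 0.001]
force: [-1.9, -1.2, 7.3]
width: 0.638
grasp_force: 35.0
clock: 12.45
tool_pos: [506.0, 47.2, 122.8]
ee_rot: [0.396, 0.918, 0.001, 0.001]
force: [-2.2, 0.3, 7.7]
width: 0.631
grasp_force: 35.0
```

```bash
python3 -m jog '[[0,0,0,-1],[0,0,0,-2],[-0.005,0.003,0,-3],[-0.01,0.005,0,-4],[-0.01,0.005,0,-5],[-0.01,0.005,0,-6],[-0.01,0.005,0,-6]]'; python3 -m jog '[[0,0,0,-0.4],[0,0,0,-0.8],[0,0,0,-1.2],[0,0,0,-1.2]]'
```

```text
clock: 13.32
tool_pos: [506.3, 47.4, 123.0]
ee_rot: [0.62, 0.784, 0.001, 0.001]
force: [0.2, -0.2, 7.0]
width: 0.634
grasp_force: 35.0
clock: 13.82
tool_pos: [506.8, 47.3, 123.2]
ee_rot: [0.66, 0.751, 0.001, 0.002]
force: [2.2, -0.1, 6.7]
width: 0.633
grasp_force: 35.0
```

```bash
python3 -m jog '[[-0.01,0,0,-0.3],[-0.01,0,0,-0.6],[-0.01,0,0,-0.9],[-0.01,0,0,-0.9]]'; python3 -m jog '[[0,0,0,-0.3],[0,0,0,-0.6],[0,0,0,-0.9],[0,0,0,-0.9]]'
```

```text
clock: 14.32
tool_pos: [504.8, 47.5, 122.2]
ee_rot: [0.689, 0.725, 0.0, 0.0]
force: [3.9, 1.3, -1.3]
width: 0.634
grasp_force: 35.0
clock: 14.82
tool_pos: [505.2, 47.8, 122.2]
ee_rot: [0.717, 0.697, 0.001, 0.001]
force: [5.8, 2.6, -4.8]
width: 0.634
grasp_force: 35.0
```

It dropped: z force went from +7 to about -3 (the disc's own weight). I turn back slightly and press lightly to seat it.

```bash
python3 -m jog '[[0,0,0,0.4],[0,0,-0.03,0.7],[0,0,-0.06,0.7],[0,0,-0.06,0.7],[0,0,-0.06,0.7]]'
python3 - <<'E'
from h import *
o=env.get_obs();print(o["wrist_torque"])
a=viewer.capture("scene");cv2.imwrite("pics/c2.png",cv2.resize(a[130:230,235:355],(720,600),interpolation=cv2.INTER_CUBIC))
E
```

```text
clock: 15.45
tool_pos: [504.5, 47.4, 119.6]
ee_rot: [0.696, 0.719, 0.0, 0.0]
force: [2.6, 1.4, 7.9]
width: 0.634
grasp_force: 35.0
[ 0.27732283 -0.3893018   0.06100599]
```

View pics/c2.png

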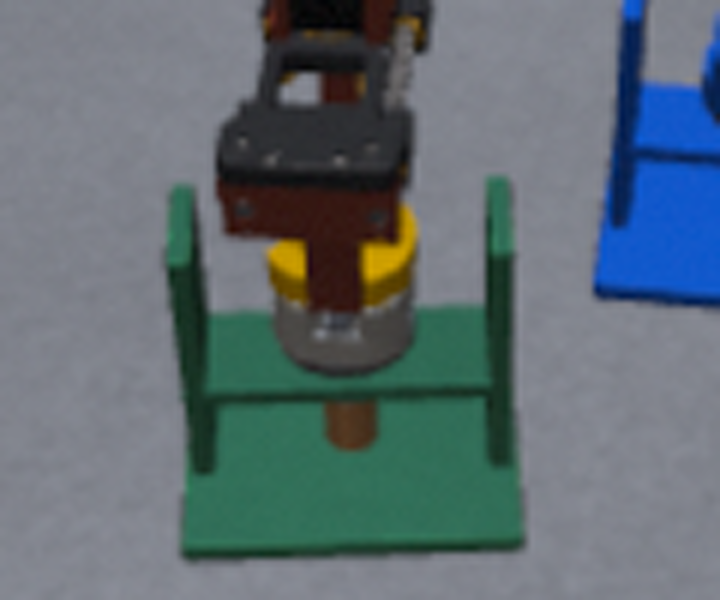

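Yellow lies about 3.5 mm lower than it rode at equal load, with no gap visible to the grey disc. I release the load, open and retreat upward.

```bash
python3 -m jog '[[0,0,0.05,0],[0,0,0.05,0]]' ; python3 -m jog '[[0,0,0,0],[0,0,0,0],[0,0,0,0],[0,0,0,0]]' 85; python3 -m jog '[[0,0,0.2,0],[0,0,0.6,0],[0,0,1.2,0],[0,0,2,0],[-1,0,2.6,0],[-2,0,2.6,0],[-2.5,0,2.6,0],[-2.5,0,2.6,0],[-2.5,0,2.6,0]]'
python3 - <<'E'
from h import *
a=viewer.capture("scene");b=viewer.capture("top")
o=np.zeros((600,800,3),np.uint8);o[:,:400]=cv2.resize(a[140:230,260:320],(400,600),interpolation=cv2.INTER_CUBIC)
o[:500,400:]=cv2.resize(b[170:250,318:382],(400,500),interpolation=cv2.INTER_CUBIC);cv2.imwrite("pics/c3.png",o)
E
```

```text
clock: 15.75
tool_pos: [504.5, 47.3, 121.9]
ee_rot: [0.695, 0.719, 0.0, 0.0]
force: [4.6, 1.2, 3.9]
width: 0.632
grasp_force: 35.0
clock: 16.25
tool_pos: [503.8, 47.2, 121.5]
ee_rot: [0.695, 0.719, -0.0, -0.0]
force: [-0.2, -0.6, 0.1]
width: 0.85
grasp_force: 0.0
clock: 17.38
tool_pos: [380.2, 47.3, 252.2]
ee_rot: [0.695, 0.719, 0.001, 0.0]
force: [0.4, -0.4, -0.9]
width: 0.849
grasp_force: 0.0
```

View pics/c3.png

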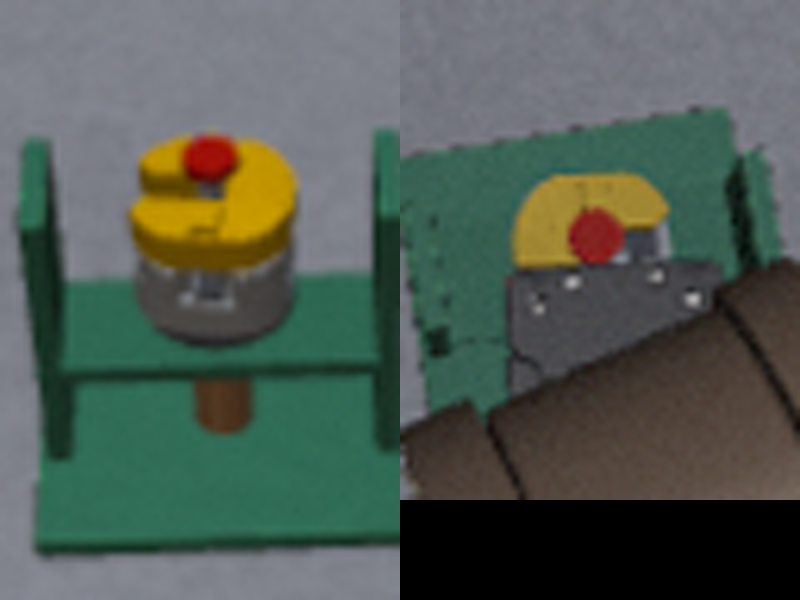

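The yellow disc lies flush on the grey stack. Its slot points -y, with the grey key visible inside it (top crop, about (640,240)), and the gripper is clear.

```bash
python3 -c "
from plant import env
print(env.finish_job())"
```

```text
the job is handed in; nothing more can be done
None
```

The yellow disc is on the green tester: I turned it until I felt it drop over the grey disc's keys, left it flush with its slot crosswise, released it with the arm clear, and handed the job in at about 17.5 s; the highest push I read was about 11 N.

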